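# Unhook the wash basket and lower it into the ultrasonic bath

### The job

The wire basket with the two rubber bungs hangs in one of the two deep fork hooks of the drip stand. Slide it up out of the hook, following the hook's own lean by feel so that the basket's bar is never forced against it, draw it forward over the hook's tip only when it is clear, and set it down gently, level, flat on the floor of the ultrasonic bath's tank with both bungs still in it. Leave the other things on the bench where they are.

Things in the scene. Friction and masses are not known exactly. Their poses are not given: they have to be found in the camera images.
- stand: drip stand, fixed: steel base plate 165 x 235 x 8 mm, one square column (22 mm, 151 mm tall) 88 mm behind the hooks and 45 mm to +y, two level arms 12 mm wide to two fork hooks 90 mm apart, their undersides 134 mm above the bench. Nothing over 220 mm high. Origin: on the bench under the seat of the hook that holds the basket. x points back, to the column (the basket comes out along -x), z up.
- hook_seat (a point): the used hook's seat, fixed to the stand, 158 mm above the bench: the middle of the basket's bar rests here at the start; axes as the stand's. Each hook is a steel fork of two upright flat legs 6 mm thick and 20 mm wide (y) with a slot 11.8 mm wide between. The front leg's tip is 50 mm from this point, the rear leg's 56 mm. The empty hook is 90 mm to +y.
- hook_a: one of the two hooks (either may hold the basket); origin: its seat; axes as the stand's. Each fork leans as one piece, to the front or the back, about the y axis through its seat by 0.2 to 0.5 rad: unmeasured, different each time; it does not give. The bar has 2.8 mm of play: feel the force along the stand's x axis and give way to it while rising; keep the force on the hook under 8 N.
- hook_b: the other of the two hooks, alike but with its own lean; origin: its seat; axes as the stand's
- basket: steel wire basket, 80 mm (x) by 110 mm (y), 40 mm deep, with a tall bail: two flat legs 12 x 4 mm at y = -51 and +51 mm up to 245 mm above its underside. 0.21 to 0.42 kg empty. Origin: centre of its underside; z up. It hangs with axes along the stand's, free to swing a little, underside 18 mm above the bench; its rim meets the stand's arm if it is lifted over 75 mm.
- bar (a point): middle of the basket's round cross bar, 9 mm thick, that joins the bail's legs along the basket's y, 140 mm above the basket's underside; it rests in the hook. To leave the hook it has to rise 57 to 67 mm and then go at least 70 mm forward.
- handle (a point): middle of the basket's handle, a flat steel strip 10 mm thick (x), 106 mm long (y) and 26 mm tall (z), on top of the bail, 232 mm above the basket's underside (92 mm above the bar). Grip it from above across its 10 mm thickness.
- bung_large: red rubber bung, 32 mm across and 26 mm tall, lying in the basket; origin at its underside's centre
- bung_small: red rubber bung, 25 mm across and 21 mm tall, lying in the basket; origin at its underside's centre
- bath: white bench ultrasonic bath, fixed, with a grey front panel and two black knobs: a box 156 mm (x) by 166 mm (y) and 78 mm tall with an open steel tank of 100 mm (x) by 130 mm (y) inside, so the basket goes in with its axes along the bath's and 10 mm of room on every side. Origin: on the bench under the middle of the tank; the front is -x.
- tank_floor (a point): middle of the tank's flat floor, 20 mm above the bench and 58 mm below the bath's rim; axes as the bath's. The basket's underside comes to rest here.
- petri_dish: bystander: glass petri dish, 94 mm across, 18 mm tall; origin at its underside's centre
- dropper: bystander: small amber dropper bottle with a black teat, 33 mm across, 107 mm tall; origin at its underside's centre

How it is judged:
By the outcome, as a careful person would: the job done as asked, in the order asked, and still so for the second after the job is handed in, with the robot touching nothing.
It also fails if it takes over 59 s, if anything falls off the work surface, if the arm or the gripper's body presses on something with over 40 N, if the wrist force passes 120 N, or if a joint passes its speed limit or range.

### The arm

A 7-joint arm with a two-finger parallel gripper is mounted at the origin on a cart in front of the work surface, level with it; the furniture and walls round the work are solid. World frame = base frame: x ahead of the robot, y to its left, z up, the work surface at z = 0. Lengths are in m, angles in degrees, forces in N, time in s.
With the tool pointing down it reaches from about 0.425 to 0.875 m from the base axis. Payload 4.7 kg.
Tool frame: the origin (TCP) lies at the very end of the fingers, on their centre line; the grasp point (between the pads) lies 19 mm behind it (env.grasp_offset is the distance from the TCP to the grasp point, in m); z points along the fingers, y is the line along which they close (so a half turn about z gives the same grasp; the last joint's range is limited). The gripper opens to 87 mm and grips with 3 to 60 N. Pads are 19 mm wide; open, the fingers measure 117 mm over their backs; the gripper's body (75 mm by 190 mm) begins 51 mm behind the grasp point.
Start: joints at [74.777, 18.392, -4.016, 83.108, 1.295, 78.541, -3.26], TCP at [0.179, -0.625, 0.223] pointing down, gripper open.
Joint ranges: [-163.93, 163.93], [-17.29, 119.83], [-79.2, 71.16], [3.27, 140.29], [-89.18, 269.18], [5.43, 117.66], [-154.24, 154.24]. Speed limits (degrees/s): [147.25, 147.25, 180, 180, 180, 180, 180].

### API

Orientations are given as [roll, pitch, yaw] about the fixed x, y, z axes, in that order (R = Rz(yaw) Ry(pitch) Rx(roll)).
In Python, from cell import env gives the robot as it stands. The module is installed in compiled form; this text tells all that it offers.
- The arm moves only by the tool drive_tool, never from a script. Its argument "moves" is one flat list of numbers, 5 for each row, row after row: the shift along the tool's x, y, z in units of 40 mm (1.0 is 40 mm), then the turn about the tool's z in units of 10 degrees (1.0 is 10 degrees), then the finger opening in mm, from 0 to 87. A call has 1 to 5 rows; each row is the pose to reach, as a shift and turn from the pose commanded when the call began, along the tool's axes at that moment; what a row does not reach only later rows make up. A row lasts 1/8 s, in which the tool goes at most 62.5 mm and 10.7 degrees, less where a joint would pass 70% of its speed; a pose out of reach is approached as far as the arm can. A call with a gripper value outside its range is refused whole. The fingers move at their own pace and stop on an object; "squeeze" is the grip in N (left out, the last holds). Time passes only in rows, so rows that repeat a pose let the fingers close. It gives the time, the measured TCP pose, the force, the opening and the grip force at its end, in the units of the state.
- env.get_obs(): the state, without advancing time (a new reading comes with each control period).
- env.read_camera(name): name is "scene" or "top"; returns (picture, depth): 420x560x3 uint8, red, green, blue; 420x560 float32, m along the optical axis (not along the pixel's ray), 0 where there is no reading.
- env.camera_model(name): a dict with "K" (3x3 intrinsics, pixels), "k1" (the pictures are not rectified: a ray, as slopes to the right and down, at radius r is drawn at 1 + k1 r^2 times it, then the intrinsics apply), "rvec" (rotation vector, rad) and "tvec" (3), from world to camera coordinates, as OpenCV has them. Camera axes: x right, y down, z forward; pixel columns grow to the right and rows downward; lengths in m; the calibration is good to about 2 mm. A picture is of the moment at which its call begins. camera_model takes no time and is no camera call.
- env.sign_off(): hands the job in; it is judged then, once.
The state is a dict: "time_s": time; "qpos": joint angles; "joint_velocities": joint speeds; "effort": joint torques, N m; "tool_pos": TCP position; "tool_rot": TCP orientation; "force": force on the tool from outside, world axes, zero at the start; "wrist_torque": the same for the moment, N m; "grip_width": finger opening in m; "grasp_force": force on a finger pad.
Only numpy, scipy, OpenCV 4.12 (cv2) and the standard library are available. Lean on these libraries where they do the work, as an engineer would, in place of code of your own. Each camera call takes 0.05 s, during which the arm holds its last target. There are 200 camera calls.

## Working session

There is one attempt and no reset: what is moved stays moved. The work goes in short steps, Python scripts to look and compute and a tool call to move; the robot and the scene stay as the last step left them, time stands still between calls to the robot, and variables do not carry over. Pictures are saved under pics/ and viewed, at most 10 in all, crops included, and the job is handed in when it is done.

Besides the shell and the picture viewer there is one more tool, called as a command line: name --argument value ..., lists and objects as JSON in quotes. drive_tool: Moves the arm, as the interface text tells. Its arguments: {"type":"object","properties":{"moves":{"type":"array","items":{"type":"number"}},"squeeze":{"type":"number"}},"required":["moves"]}

```bash
mkdir -p pics; cat > h.py <<'E'
import numpy as np, cv2
from cell import env
from scipy.spatial.transform import Rotation as R
def shot(n,tag):
    p,d=env.read_camera(n); cv2.imwrite(f'pics/{tag}.png',p[:,:,::-1]); np.save(f'pics/{tag}.npy',d); return p,d
def pts(n,d,uv):
    m=env.camera_model(n);K=np.array(m['K'],float);uv=np.array(uv,float).reshape(-1,2)
    s=cv2.undistortPoints(uv.reshape(-1,1,2),K,np.array([m['k1'],0,0,0.])).reshape(-1,2)
    z=d[uv[:,1].astype(int),uv[:,0].astype(int)]
    c=np.c_[s*z[:,None],z]; Rm=cv2.Rodrigues(np.array(m['rvec'],float))[0]
    return (c-np.array(m['tvec']).reshape(1,3))@Rm
def cloud(n,d):
    v,u=np.mgrid[0:420,0:560]; return pts(n,d,np.c_[u.ravel(),v.ravel()]).reshape(420,560,3)
E
python3 - <<'E'
from h import *
for n in('scene','top'):
    shot(n,n+'0'); print(env.camera_model(n))
print(env.get_obs())
E
```

```text
{'K': array([[464.76891141,   0.        , 278.28241209],
       [  0.        , 464.76891141, 208.81098303],
       [  0.        ,   0.        ,   1.        ]]), 'k1': 0.029242614057563066, 'rvec': array([ 0.79371476, -2.49259591,  1.22078939]), 'tvec': array([0.33437019, 0.33038945, 1.24028769])}
{'K': array([[392.54378735,   0.        , 275.04321841],
       [  0.        , 392.54378735, 209.7040065 ],
       [  0.        ,   0.        ,   1.        ]]), 'k1': -0.11029492265811176, 'rvec': array([ 2.13978349, -2.12445924,  0.18851051]), 'tvec': array([-0.09172648,  0.47446743,  1.27272575])}
{'time_s': 0.1, 'qpos': array([74.77747157, 18.43628124, -4.01420238, 83.16724249,  1.2931147 ,
       78.54129339, -3.26144902]), 'joint_velocities': array([-0.00904719, -0.16364462,  0.05160109, -0.12127189, -0.07815227,
        0.11721482, -0.04867597]), 'effort': array([-2.20411243e-04, -4.92568803e+01, -4.05640975e-01, -3.13400459e+01,
       -6.41447003e-02,  3.93745839e-02,  3.11695646e-05]), 'tool_pos': array([ 0.17930924, -0.62426475,  0.22155991]), 'tool_rot': array([-1.79900304e+02,  4.00925550e-03,  1.60290253e+01]), 'force': array([ 0.36605479,  0.45611729, -0.05790519]), 'wrist_torque': array([-0.03982157, -0.06964588,  0.00873009]), 'grasp_force': 0.0, 'grip_width': 0.08691802032992162}
```

View pics/scene0.png

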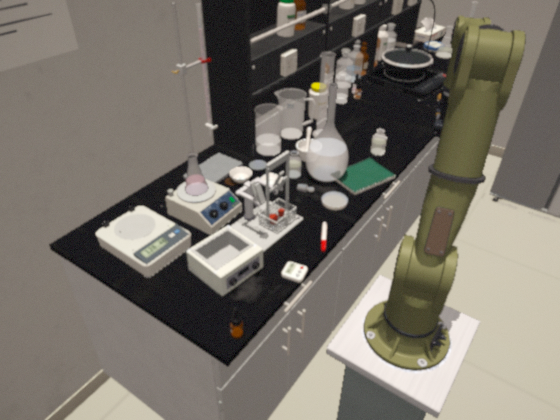

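View pics/top0.png

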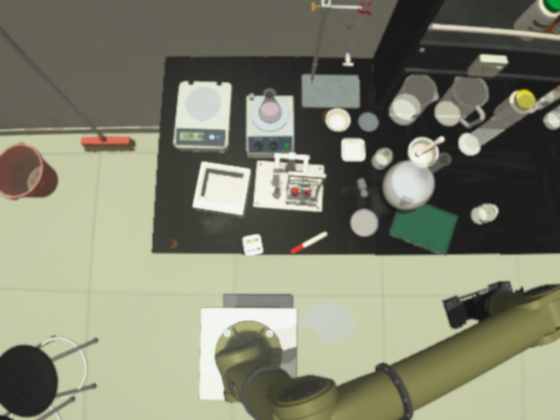

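```bash
python3 - <<'E'
from h import *
a=cv2.imread('pics/top0.png')[145:220,185:335]; a=cv2.resize(a,(800,400),interpolation=cv2.INTER_CUBIC)
b=cv2.imread('pics/scene0.png')[140:295,180:350]; b=cv2.resize(b,(658,600),interpolation=cv2.INTER_CUBIC)
cv2.imwrite('pics/c1.png',a); cv2.imwrite('pics/c2.png',b)
for n in('top','scene'):
    P=cloud(n,np.load(f'pics/{n}0.npy')).reshape(-1,3)
    # bath rim
    for nm,lo,hi,box in (('rim',.072,.084,(.4,.75,-.05,.3)),('plate',.004,.014,(.4,.75,-.35,.05)),('handle',.245,.3,(.4,.75,-.35,.1)),('h2',.195,.24,(.4,.75,-.35,.1))):
        m=(P[:,2]>lo)&(P[:,2]<hi)&(P[:,0]>box[0])&(P[:,0]<box[1])&(P[:,1]>box[2])&(P[:,1]<box[3])
        Q=P[m]
        if len(Q)>3: print(n,nm,len(Q),Q.min(0).round(3),Q.max(0).round(3),cv2.minAreaRect(Q[:,:2].astype(np.float32)*1000))
E
```

```text
top rim 1609 [ 0.454 -0.049  0.072] [0.75  0.253 0.084] ((601.7222900390625, 102.51399230957031), (302.1711120605469, 294.80889892578125), 89.62527465820312)
top plate 2281 [ 0.401 -0.35   0.004] [0.75  0.049 0.014] ((575.5310668945312, -150.58065795898438), (398.7134094238281, 348.7138977050781), 89.99056243896484)
top handle 174 [ 0.531 -0.227  0.245] [ 0.549 -0.126  0.268] ((539.8282470703125, -176.90280151367188), (101.48589324951172, 11.49128532409668), 86.46035766601562)
top h2 108 [ 0.51  -0.227  0.195] [ 0.577 -0.081  0.24 ] ((539.47607421875, -150.93408203125), (150.7772216796875, 42.37157440185547), 74.18787384033203)
scene rim 1714 [ 0.451 -0.05   0.072] [0.75  0.257 0.084] ((600.2063598632812, 103.87142944335938), (307.4628601074219, 298.4458312988281), 89.93817901611328)
scene plate 1599 [ 0.4   -0.35   0.004] [0.741 0.049 0.014] ((570.541015625, -150.85137939453125), (398.3629150390625, 341.04083251953125), 89.9271011352539)
scene handle 178 [ 0.525 -0.232  0.245] [ 0.548 -0.121  0.268] ((537.4949340820312, -176.58926391601562), (111.1328353881836, 17.561908721923828), 85.88975524902344)
scene h2 187 [ 0.504 -0.231  0.196] [ 0.576 -0.076  0.24 ] ((533.4655151367188, -150.17648315429688), (155.1829071044922, 53.302696228027344), 77.21906280517578)
```

View pics/c1.png

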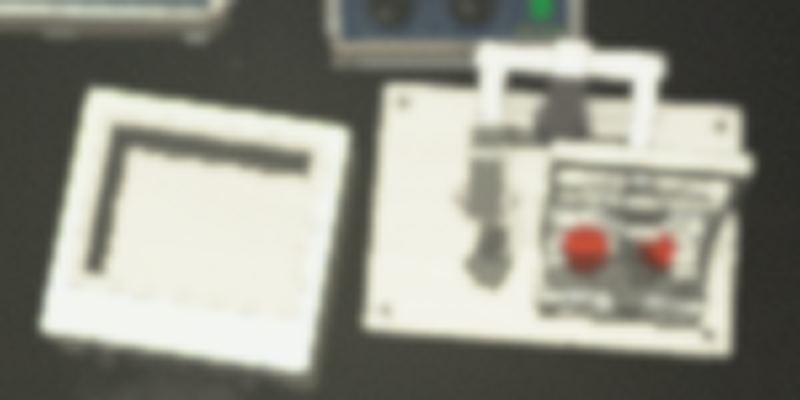

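View pics/c2.png

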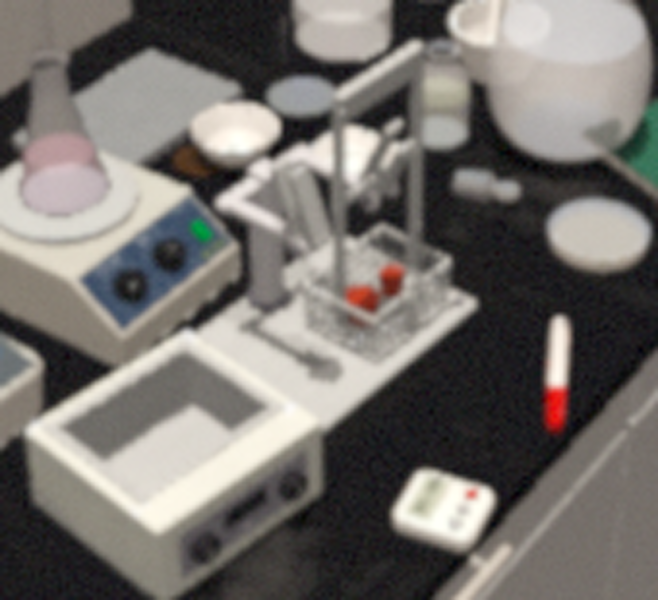

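```bash
python3 - <<'E'
from h import *
for n,poly in(('top',[(198,158),(252,166),(246,218),(190,210)]),('scene',[(182,248),(228,222),(266,254),(222,292)])):
    P=cloud(n,np.load(f'pics/{n}0.npy')); M=np.zeros((420,560),np.uint8); cv2.fillPoly(M,[np.array(poly)],1)
    Q=P[M>0]; rim=Q[(Q[:,2]>.070)&(Q[:,2]<.086)]; fl=Q[(Q[:,2]>.010)&(Q[:,2]<.03)]
    for a in(rim,fl): print(n,len(a),np.median(a[:,2]),cv2.minAreaRect(a[:,:2].astype(np.float32)*1000))
    Q=P.reshape(-1,3)
    s=R.from_euler('z',-3.7,degrees=True).as_matrix()
    L=(Q-[.54,-.177,0])@s   # stand frame
    for y0,nm in((0,'used'),(.09,'empty')):
        m=(abs(L[:,1]-y0)<.016)&(L[:,2]>.15)&(L[:,2]<.222)&(abs(L[:,0])<.06); print(n,nm); print((L[m][np.argsort(L[m][:,2])]*1000).round(0)[:, :].astype(int).tolist()[::2])
    m=(L[:,2]<.014)&(L[:,2]>.004)&(abs(L[:,0])<.14)&(L[:,1]>-.12)&(L[:,1]<.19);print('plate',L[m].min(0),L[m].max(0))
    t=Q[(Q[:,2]>.2)&(Q[:,0]>.3)&(Q[:,0]<.8)&(Q[:,1]<-.24)]; print('tall',len(t), t.min(0) if len(t) else 0,t.max(0) if len(t) else 0)
E
```

```text
top 1244 0.07741580772081312 ((543.149169921875, 88.50288391113281), (168.04518127441406, 157.15020751953125), 81.13518524169922)
top 969 0.01972358006361698 ((537.6083984375, 88.54117584228516), (166.0648651123047, 153.71983337402344), 81.67919158935547)
top used
[[-6, 12, 150], [-3, 12, 150], [-3, 6, 152], [-3, 3, 153], [5, 10, 158], [3, -15, 158], [4, 13, 160], [-2, 13, 160], [1, 10, 161], [0, 13, 161], [-1, -15, 162], [11, -8, 163], [-8, -9, 164], [0, 7, 165], [-9, -6, 165], [-10, 6, 168], [9, 8, 168], [9, -2, 169], [-14, -12, 175], [0, 8, 178], [-15, -8, 180], [-16, 1, 183], [3, -7, 183], [-17, 4, 184], [0, 6, 189], [-28, -8, 195], [-22, -10, 196], [-23, -7, 198], [-29, -1, 199], [-29, -4, 199], [-4, -9, 200], [-24, 2, 201], [-28, 8, 202], [-27, -7, 203], [-5, -6, 203], [-7, 6, 204], [-6, -3, 205], [-10, -8, 210], [-14, 3, 211], [-14, -2, 212], [-14, 1, 212], [-14, -5, 214], [-12, 1, 214]]
top empty
[[5, 75, 150], [-7, 99, 151], [4, 78, 153], [-13, 83, 155], [-13, 86, 156], [-16, 86, 157], [-11, 95, 158], [-10, 83, 159], [-11, 92, 160], [-11, 80, 161], [-9, 92, 165], [-9, 80, 16
[... 3319 characters left out ...]
91], [-2, 95, 192], [20, 88, 192], [21, 96, 193], [1, 101, 193], [23, 99, 193], [-1, 80, 194], [24, 78, 196], [1, 101, 197], [21, 91, 197], [4, 78, 198], [22, 100, 198], [21, 86, 198], [0, 97, 199], [27, 99, 199], [24, 97, 199], [2, 86, 199], [23, 89, 199], [1, 100, 200], [5, 91, 201], [25, 87, 201], [23, 94, 202], [4, 87, 203], [26, 99, 203], [24, 79, 204], [23, 93, 205], [22, 85, 205], [5, 100, 206], [23, 89, 206], [3, 93, 207], [24, 83, 207], [5, 82, 207], [4, 88, 207], [26, 95, 208], [6, 100, 209], [9, 82, 209], [6, 95, 210]]
plate [-0.13885226 -0.11988224  0.00400106] [0.1314356  0.18808365 0.01393224]
tall 1621 [ 0.30000644 -2.59866416  0.20004647] [ 0.79478978 -0.49887893  0.37461825]
```

```bash
python3 - <<'E'
from h import *
for n in('top','scene'):
    Q=cloud(n,np.load(f'pics/{n}0.npy')).reshape(-1,3)
    m=env.camera_model(n);print('cam',(-cv2.Rodrigues(m['rvec'])[0].T@m['tvec']).round(2))
    L=(Q-[.542,.0895,0])@R.from_euler('z',-8.75,degrees=True).as_matrix()*1000
    rim=(L[:,2]>72)&(L[:,2]<86)
    low=(L[:,2]<30)
    for ax in(0,1):
        k=(abs(L[:,1-ax])<25)
        a=np.sort(L[k&rim&(abs(L[:,ax])<110)][:,ax]);b=np.sort(L[k&low&(abs(L[:,ax])<75)][:,ax])
        i=np.argmax(np.diff(a)); print(n,'xy'[ax],'outer',a[[0,3]],a[[-4,-1]],'inner',a[[i-2,i,i+1,i+3]],'floor',b[[0,3,-4,-1]])
    H=Q[(Q[:,2]>.256)&(Q[:,2]<.27)&(abs(Q[:,0]-.54)<.05)&(abs(Q[:,1]+.177)<.08)]
    print('handle',len(H),cv2.minAreaRect(H[:,:2].astype(np.float32)*1000),H.mean(0),np.median(H[:,2]))
    # fit edges: yaw from line fit
    print(cv2.fitLine(H[:,:2].astype(np.float32),cv2.DIST_HUBER,0,.01,.01).ravel())
E
```

```text
cam [ 0.25 -0.09  1.34]
top x outer [-77.0081794  -76.72978204] [78.58493573 79.84923629] inner [-38.37576774 -37.77282284  60.12918849  60.56736848] floor [-27.70432031 -26.78270643  61.24813199  62.0043015 ]
top y outer [-83.77600923 -83.35373457] [82.15414659 83.24334308] inner [-65.58309819 -65.55833449  63.57875603  64.08634501] floor [-58.00771435 -57.43065857  64.0849087   65.12122778]
handle 137 ((540.1903076171875, -175.9065704345703), (99.52236938476562, 11.368988990783691), 86.0755844116211) [ 0.53967307 -0.17641827  0.2618207 ] 0.2619310898279275
[ 0.07056621  0.9975071   0.5396731  -0.17641826]
cam [-0.16  0.83  1.02]
scene x outer [-82.688224   -81.43517459] [73.87867033 75.58027337] inner [-41.16467782 -39.62916911  53.75185629  54.34221308] floor [ 5.86818563  6.44436075 60.19185381 62.0153706 ]
scene y outer [-82.93261411 -80.11647299] [83.81568569 84.55107484] inner [-63.07792736 -61.34225228  63.93099178  64.87343874] floor [-67.49381548 -65.38301427  24.63128916  29.86630287]
handle 106 ((537.9645385742188, -173.69277954101562), (105.21701049804688, 16.62091827392578), 85.38796997070312) [ 0.53519219 -0.17256825  0.26184361] 0.262311608405256
[ 0.08299386  0.9965501   0.5356951  -0.15962943]
```

drive_tool --moves '[1.2, -0.8, -0.6, -0.7, 50, 2.4, -1.7, -1.2, -1.4, 50, 3.6, -2.5, -1.8, -2.1, 50, 4.7, -3.3, -2.3, -2.8, 50, 5.9, -4.1, -2.75, -3.5, 50]'

```text
time_s: 0.72
tool_pos: [0.3618, -0.4003, 0.3332]
tool_rot: [180.0, 0.0, 51.2]
force: [0.5, 0.3, -0.1]
grip_width: 0.0518
grasp_force: 0.0
```

drive_tool --moves '[1.5, 0, 0, -0.7, 40, 3, 0, 0, -1.4, 40, 4.5, 0, 0.3, -2.1, 40, 6, 0, 0.7, -2.8, 40, 7.15, -0.06, 1.08, -3.5, 40]'

```text
time_s: 1.35
tool_pos: [0.5401, -0.1754, 0.2886]
tool_rot: [-180.0, -0.0, 86.4]
force: [1.6, -0.3, 0.5]
grip_width: 0.0402
grasp_force: 0.0
```

drive_tool --moves '[0, 0, 0.5, 0, 40, 0, 0, 1.0, 0, 40, 0, 0, 1.38, 0, 40, 0, 0, 1.38, 0, 20, 0, 0, 1.38, 0, 20]' --squeeze 5

```text
time_s: 1.98
tool_pos: [0.5393, -0.1783, 0.2349]
tool_rot: [179.9, 0.0, 86.0]
force: [-0.3, 0.2, -0.0]
grip_width: 0.0273
grasp_force: 0.0
```

```bash
python3 - <<'E'
from h import *
print(env.get_obs()['force'],env.get_obs()['tool_pos'])
shot('scene','s1');shot('top','t1')
b=cv2.resize(cv2.imread('pics/s1.png')[135:245,225:345],(600,550),interpolation=cv2.INTER_CUBIC); cv2.imwrite('pics/c3.png',b)
E
```

```text
[-0.34823104  0.18489828 -0.03904014] [ 0.53933383 -0.1782961   0.23486819]
```

View pics/c3.png

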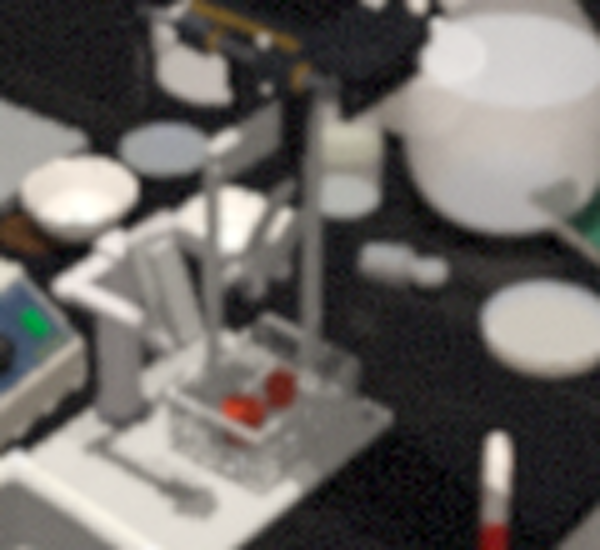

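drive_tool --moves '[0, 0, 0, 0, 10, 0, 0, 0, 0, 5, 0, 0, 0, 0, 5, 0, 0, 0, 0, 5]' --squeeze 6

```text
time_s: 2.58
tool_pos: [0.5394, -0.1781, 0.2346]
tool_rot: [179.9, 0.0, 86.0]
force: [1.4, -0.0, 1.1]
grip_width: 0.01
grasp_force: 6.0
```

drive_tool --moves '[0, 0, 0, 0, 5, 0, 0, 0, 0, 5, 0, 0, 0, 0, 5]' --squeeze 40

```text
time_s: 2.95
tool_pos: [0.5394, -0.1782, 0.2345]
tool_rot: [179.9, 0.0, 86.0]
force: [1.1, -0.4, 3.5]
grip_width: 0.0097
grasp_force: 40.0
```

```bash
python3 -c "
from h import *
o=env.get_obs();print(o['force'],o['wrist_torque'],o['tool_pos'],o['tool_rot'])"
```

```text
[ 1.08301545 -0.41504154  3.50135027] [-0.09191847 -0.48921013  0.07763836] [ 0.53937046 -0.17815616  0.23452522] [1.79943279e+02 2.12639345e-02 8.60339668e+01]
```

drive_tool --moves '[0, -0.01, -0.03, 0, 5, 0, -0.03, -0.06, 0, 5, 0, -0.045, -0.1, 0, 5]'

```text
time_s: 3.32
tool_pos: [0.5368, -0.1777, 0.2373]
tool_rot: [-179.9, -0.0, 86.0]
force: [1.7, 0.1, -3.4]
grip_width: 0.0097
grasp_force: 40.0
```

drive_tool --moves '[0, 0, -0.04, 0, 5, 0, 0, -0.08, 0, 5, 0, -0.02, -0.12, 0, 5]'

```text
time_s: 3.7
tool_pos: [0.5359, -0.1779, 0.2428]
tool_rot: [-179.9, -0.0, 86.0]
force: [-0.0, 0.8, -3.8]
grip_width: 0.0097
grasp_force: 40.0
```

drive_tool --moves '[0, -0.03, -0.067, 0, 5, 0, -0.06, -0.133, 0, 5, 0, -0.09, -0.2, 0, 5]'

```text
time_s: 4.08
tool_pos: [0.5327, -0.1776, 0.2512]
tool_rot: [180.0, 0.0, 86.0]
force: [0.2, -0.1, -3.5]
grip_width: 0.0095
grasp_force: 40.0
```

drive_tool --moves '[0, -0.03, -0.067, 0, 5, 0, -0.06, -0.133, 0, 5, 0, -0.09, -0.2, 0, 5]'

```text
time_s: 4.45
tool_pos: [0.5291, -0.1774, 0.2591]
tool_rot: [-180.0, 0.0, 86.0]
force: [-0.3, 0.4, -3.1]
grip_width: 0.0097
grasp_force: 40.0
```

drive_tool --moves '[0, -0.03, -0.067, 0, 5, 0, -0.06, -0.133, 0, 5, 0, -0.09, -0.2, 0, 5]'

```text
time_s: 4.82
tool_pos: [0.5256, -0.1771, 0.2671]
tool_rot: [-180.0, 0.0, 86.0]
force: [0.1, -0.2, -3.6]
grip_width: 0.0098
grasp_force: 40.0
```

drive_tool --moves '[0, -0.03, -0.067, 0, 5, 0, -0.06, -0.133, 0, 5, 0, -0.09, -0.2, 0, 5]'

```text
time_s: 5.2
tool_pos: [0.522, -0.1769, 0.2751]
tool_rot: [180.0, 0.0, 86.0]
force: [-0.1, -0.3, -3.2]
grip_width: 0.0094
grasp_force: 40.0
```

drive_tool --moves '[0, -0.03, -0.067, 0, 5, 0, -0.06, -0.133, 0, 5, 0, -0.09, -0.2, 0, 5]'

```text
time_s: 5.58
tool_pos: [0.5184, -0.1766, 0.2831]
tool_rot: [-180.0, 0.0, 86.0]
force: [-0.3, 0.9, -3.6]
grip_width: 0.0095
grasp_force: 40.0
```

drive_tool --moves '[0, -0.03, -0.067, 0, 5, 0, -0.06, -0.133, 0, 5, 0, -0.09, -0.2, 0, 5]'

```text
time_s: 5.95
tool_pos: [0.5148, -0.1764, 0.2911]
tool_rot: [180.0, 0.0, 86.0]
force: [-0.3, -0.6, -4.0]
grip_width: 0.0095
grasp_force: 40.0
```

drive_tool --moves '[0, -0.04, -0.08, 0, 5, 0, -0.08, -0.17, 0, 5, 0, -0.11, -0.25, 0, 5]'

```text
time_s: 6.32
tool_pos: [0.5104, -0.1761, 0.3012]
tool_rot: [180.0, 0.0, 86.0]
force: [0.2, -0.5, -3.8]
grip_width: 0.0095
grasp_force: 40.0
```

drive_tool --moves '[0, -0.05, -0.04, 0, 5, 0, -0.2, -0.05, 0, 5, 0, -0.4, -0.05, 0, 5, 0, -0.65, -0.05, 0, 5]'

```text
time_s: 6.82
tool_pos: [0.4837, -0.1742, 0.3028]
tool_rot: [-180.0, -0.0, 86.0]
force: [0.3, 0.9, -3.5]
grip_width: 0.0097
grasp_force: 40.0
```

drive_tool --moves '[0, -0.3, 0, 0, 5, 0, -0.6, 0, 0, 5, 0, -0.9, 0, 0, 5, 0, -1.15, 0, 0, 5, 0, -1.15, 0, 0, 5]'

```text
time_s: 7.45
tool_pos: [0.4381, -0.1713, 0.3032]
tool_rot: [180.0, 0.1, 86.0]
force: [1.3, -0.3, -3.1]
grip_width: 0.0101
grasp_force: 40.0
```

drive_tool --moves '[0, 0, -0.4, 0, 5, 0.1, 0, -0.8, 0, 5, 0.5, 0, -1.0, 0, 5, 1.2, 0, -1.0, 0.1, 5, 2.0, 0, -1.0, 0.2, 5]'

```text
time_s: 8.07
tool_pos: [0.4446, -0.0892, 0.3435]
tool_rot: [180.0, -0.0, 84.0]
force: [-0.6, -0.0, -3.6]
grip_width: 0.0099
grasp_force: 40.0
```

drive_tool --moves '[0.9, 0, 0, 0, 5, 1.9, 0, 0, 0, 5, 2.9, 0.1, 0, 0.1, 5, 3.7, 0.4, 0, 0.2, 5, 4.2, 1.0, 0, 0.28, 5]'

```text
time_s: 8.7
tool_pos: [0.5011, 0.0756, 0.3442]
tool_rot: [179.9, 0.0, 81.4]
force: [0.1, -0.7, -3.8]
grip_width: 0.0097
grasp_force: 40.0
```

drive_tool --moves '[0.2, 0.3, 0, 0, 5, 0.35, 0.7, 0, 0, 5, 0.45, 1.0, 0, 0.02, 5, 0.45, 1.22, 0, 0.02, 5, 0.45, 1.22, 0, 0.02, 5]'

```text
time_s: 9.32
tool_pos: [0.5525, 0.0822, 0.3429]
tool_rot: [-180.0, -0.0, 81.1]
force: [0.2, -0.0, -3.1]
grip_width: 0.0095
grasp_force: 40.0
```

```bash
python3 - <<'E'
from h import *
print(env.get_obs()['force'],env.get_obs()['tool_pos'],env.get_obs()['tool_rot'])
I=[]
for n,c in(('scene',(150,285,165,295)),('top',(120,225,170,275))):
    p,d=shot(n,n+'2'); a=p[c[0]:c[1],c[2]:c[3],::-1]; I.append(cv2.resize(a,(395,410),interpolation=cv2.INTER_CUBIC))
    L=(cloud(n,d).reshape(-1,3)-[.552,.088,0])@R.from_euler('z',-8.8,degrees=True).as_matrix()*1000
    for lo,hi in((115,122),(122,130),(145,163),(160,172)):
        m=(L[:,2]>lo)&(L[:,2]<hi)&(abs(L[:,0])<65)&(abs(L[:,1])<75)
        if m.sum()>5: print(n,lo,m.sum(),L[m].min(0).round(1),L[m].max(0).round(1),cv2.minAreaRect(L[m][:,:2].astype(np.float32)))
cv2.imwrite('pics/c4.png',np.hstack(I))
E
```

```text
[ 0.24748839 -0.02273617 -3.09762158] [0.55248002 0.0822211  0.34289624] [-1.79955024e+02 -2.35179970e-02  8.10502410e+01]
scene 122 104 [-40.9 -59.4 124.5] [ 41.4  49.3 130. ] ((0.6182060241699219, -4.972820281982422), (108.31991577148438, 82.3128433227539), 89.28721618652344)
scene 145 332 [-43.7 -60.7 145.1] [ 42.4  51.1 163. ] ((-0.7106704711914062, -4.806903839111328), (86.06710052490234, 111.70800018310547), 0.1554124802350998)
scene 160 173 [-43.7 -60.5 160. ] [ 40.2  51.5 171.5] ((-1.9688568115234375, -4.6220703125), (112.3001708984375, 83.14167785644531), 89.2684555053711)
top 122 49 [-36.6 -60.6 122.2] [ 40.  -14.4 129.9] ((0.12666702270507812, -43.17439651489258), (77.98094177246094, 44.76329040527344), 10.888885498046875)
top 145 60 [-36.5 -60.1 145.1] [ 42.6  -9.7 162.9] ((6.822235107421875, -46.49283981323242), (88.40607452392578, 43.21942138671875), 22.285907745361328)
top 160 51 [-38.1 -61.1 160.9] [ 42.4 -11.2 171.7] ((8.550006866455078, -49.48657989501953), (88.60333251953125, 43.03263473510742), 25.081195831298828)
```

View pics/c4.png

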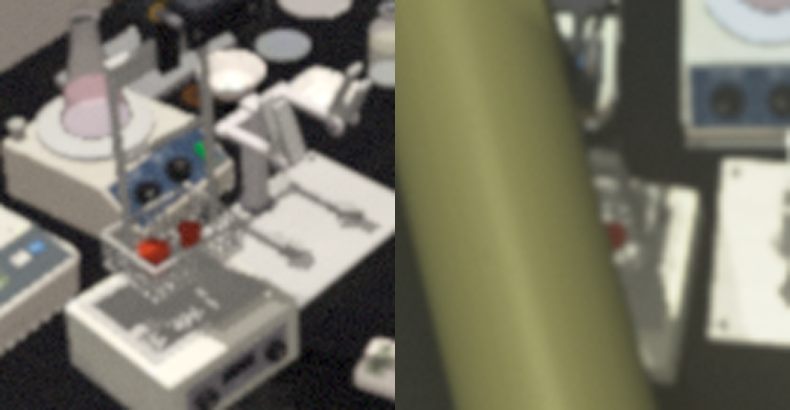

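drive_tool --moves '[0.15, -0.04, 0, 0, 5, 0.15, -0.04, 0.4, 0, 5, 0.15, -0.04, 0.8, 0, 5, 0.15, -0.04, 1.1, 0, 5, 0.15, -0.04, 1.3, 0, 5]'

```text
time_s: 10.05
tool_pos: [0.5513, 0.0878, 0.2896]
tool_rot: [-179.9, 0.0, 81.0]
force: [-0.4, 0.3, -3.5]
grip_width: 0.0095
grasp_force: 40.0
```

drive_tool --moves '[0, 0, 0.2, 0, 5, 0, 0, 0.4, 0, 5, 0, 0, 0.6, 0, 5]'

```text
time_s: 10.42
tool_pos: [0.5519, 0.0882, 0.2666]
tool_rot: [180.0, -0.0, 81.0]
force: [0.4, 0.2, -2.9]
grip_width: 0.0095
grasp_force: 40.0
```

```bash
python3 - <<'E'
from h import *
o=env.get_obs();print(o['force'],o['tool_pos'],o['tool_rot'],o['wrist_torque'])
p,d=shot('scene','s3');cv2.imwrite('pics/c5.png',cv2.resize(p[190:295,175:285,::-1],(620,592),interpolation=cv2.INTER_CUBIC))
E
```

```text
[ 0.3832224   0.17166966 -2.88727538] [0.55188636 0.08820467 0.26656682] [ 1.79983597e+02 -2.63383625e-03  8.10308493e+01] [-0.01858706 -0.09653852 -0.00968995]
```

View pics/c5.png

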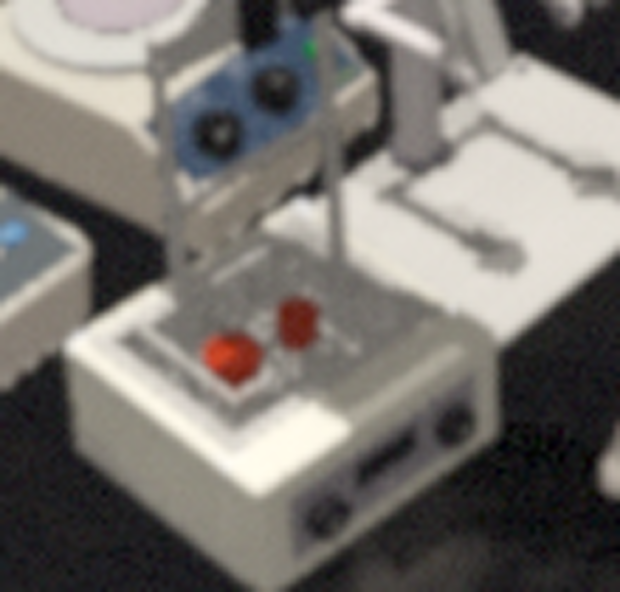

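drive_tool --moves '[0, 0, 0.2, 0, 5, 0, 0, 0.4, 0, 5, 0, 0, 0.58, 0, 5, 0, 0, 0.6, 0, 5]'

```text
time_s: 10.98
tool_pos: [0.5514, 0.088, 0.2422]
tool_rot: [-179.9, 0.0, 81.0]
force: [0.0, -0.4, -3.1]
grip_width: 0.0097
grasp_force: 40.0
```

drive_tool --moves '[0, 0, 0.04, 0, 5, 0, 0, 0.07, 0, 5, 0, 0, 0.07, 0, 5]'

```text
time_s: 11.35
tool_pos: [0.5518, 0.0881, 0.2402]
tool_rot: [180.0, 0.0, 81.0]
force: [-0.2, -0.1, -3.4]
grip_width: 0.0099
grasp_force: 40.0
```

drive_tool --moves '[0, 0, 0.03, 0, 5, 0, 0, 0.05, 0, 5, 0, 0, 0.05, 0, 5]'

```text
time_s: 11.72
tool_pos: [0.5517, 0.0881, 0.238]
tool_rot: [-180.0, 0.0, 81.0]
force: [0.0, 0.0, -3.2]
grip_width: 0.0098
grasp_force: 40.0
```

drive_tool --moves '[0, 0, 0.02, 0, 5, 0, 0, 0.04, 0, 5, 0, 0, 0.04, 0, 5]'

```text
time_s: 12.1
tool_pos: [0.552, 0.0881, 0.2368]
tool_rot: [180.0, 0.0, 81.0]
force: [0.5, -1.1, -1.1]
grip_width: 0.0097
grasp_force: 40.0
```

drive_tool --moves '[0, 0, 0.015, 0, 5, 0, 0, 0.02, 0, 5, 0, 0, 0.02, 0, 5]'

```text
time_s: 12.48
tool_pos: [0.5522, 0.0879, 0.2368]
tool_rot: [179.9, 0.0, 81.0]
force: [-2.0, -1.2, 5.5]
grip_width: 0.0098
grasp_force: 40.0
```

drive_tool --moves '[0, 0, -0.01, 0, 5, 0, 0, -0.01, 0, 5, 0, 0, -0.01, 0, 5]' --squeeze 4

```text
time_s: 12.85
tool_pos: [0.5522, 0.088, 0.2367]
tool_rot: [179.9, 0.0, 81.0]
force: [-1.1, -1.4, 5.7]
grip_width: 0.0099
grasp_force: 4.0
```

drive_tool --moves '[0, 0, 0, 0, 14, 0, 0, 0, 0, 25, 0, 0, 0, 0, 36, 0, 0, 0, 0, 36]'

```text
time_s: 13.35
tool_pos: [0.5517, 0.0883, 0.2359]
tool_rot: [-180.0, -0.0, 81.0]
force: [0.5, -0.6, -0.6]
grip_width: 0.0331
grasp_force: 0.0
```

Released cleanly; rise straight up, then check.

drive_tool --moves '[0, 0, -0.3, 0, 36, 0, 0, -0.8, 0, 36, 0, 0, -1.6, 0, 36, 0, 0, -2.5, 0, 36, 0, 0, -2.7, 0, 36]'

```text
time_s: 13.98
tool_pos: [0.5529, 0.0888, 0.3473]
tool_rot: [179.7, -0.1, 81.0]
force: [0.3, 0.5, -0.5]
grip_width: 0.0357
grasp_force: 0.0
```

```bash
python3 - <<'E'
from h import *
o=env.get_obs();print(o['force'],o['tool_pos'])
p,d=shot('scene','s4');cv2.imwrite('pics/c6.png',cv2.resize(p[150:345,175:365,::-1],(584,600),interpolation=cv2.INTER_CUBIC))
L=(cloud('scene',d).reshape(-1,3)-[.552,.088,0])@R.from_euler('z',-8.8,degrees=True).as_matrix()*1000
m=(L[:,2]>243)&(L[:,2]<285)&(abs(L[:,0])<30)&(abs(L[:,1])<65); H=L[m]
print(m.sum(),H.min(0),H.max(0),cv2.minAreaRect(H[:,:2].astype(np.float32)))
for s in(-1,1): k=(H[:,1]*s>30);print(s,np.percentile(H[k][:,2],95),H[k].mean(0))
for z in(100,130,160,190,220):  # bail leg x by height
    k=(abs(L[:,2]-z)<15)&(abs(L[:,0])<30)&(abs(abs(L[:,1])-51)<8); print(z,k.sum(),L[k].mean(0).round(1))
E
```

```text
[ 0.31385718  0.51940209 -0.4533997 ] [0.5528561  0.08881221 0.34730447]
293 [-10.47390481 -52.68148003 243.02259472] [  5.23944214  56.38599372 270.02844624] ((-2.3628950119018555, 1.8200912475585938), (109.06105041503906, 15.474797248840332), 89.57842254638672)
-1 266.8757479635791 [ -5.79556897 -40.83885436 257.21047112]
1 266.58905448926214 [ -4.80437097  44.08945616 257.65555815]
100 51 [ -3.8   2.8 101. ]
130 46 [ -4.1   0.3 130.2]
160 61 [ -3.8   6.3 160.3]
190 55 [ -4.2   1.5 189. ]
220 62 [ -3.8   2.3 220.1]
```

View pics/c6.png

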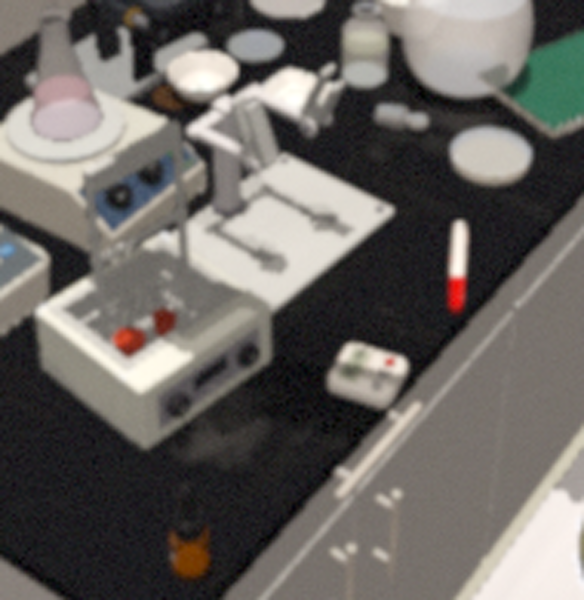

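The basket stands upright and level in the tank, with both bungs in it. The dish, dropper and other items are undisturbed, and the gripper is clear.

```bash
python3 -c "
from cell import env
print(env.sign_off())"
```

```text
the job is handed in; nothing more can be done
None
```

The job is handed in: the basket came out of the hook with under 2 N sideways force and stands level on the bath's tank floor with both bungs in it, in about 14 s.

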